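# Load the charged grinding jars into the mill carrier

## Robot

A 7-joint arm with a two-finger parallel gripper is mounted at the origin on the work surface. World frame = base frame: x ahead of the robot, y to its left, z up, the work surface at z = 0. Lengths are in m, angles in rad, forces in N, time in s.
With the tool pointing down it reaches from about 0.4 to 0.9 m from the base axis. Payload 5.6 kg.
Tool frame: the origin (TCP) lies at the very end of the fingers, on their centre line; the grasp point (between the pads) lies 19 mm behind it; x points along the fingers, y is the direction in which the jaws open and shut, and the axes are right-handed (so a half turn about x gives the same grasp; the last joint's range is limited). The gripper opens to 92 mm and grips with 3 to 60 N. Pads are 20 mm wide; open, the fingers measure 128 mm over their backs; the gripper's body (75 mm by 189 mm) begins 69 mm behind the grasp point.
Start: joints at [-1.297, 0.468, -0.012, 1.603, 0.006, 1.071, -0.056], TCP at [0.203, 0.618, 0.215] pointing down, gripper open.
Joint ranges: [-2.53, 2.53], [-0.31, 2.02], [-1.57, 1.55], [0.28, 2.44], [-1.29, 4.43], [0.15, 1.84], [-2.92, 2.92]. Speed limits (rad/s): [2.57, 2.57, 3.14, 3.14, 3.14, 3.14, 3.14].

## Interface

Orientations are given as a unit quaternion [w, x, y, z].
In Python, from bench import move_to, move_straight, set_joints, set_gripper, wait, solve_ik, snapshot, camera_model, IKError, close_job, masks_of, read_clock, read_joint_positions, read_qvel, read_tau, read_tcp_pos, read_orientation, read_wrist_force, read_ft_torque, read_gripper_width gives the robot as it stands. Calls block until the motion is done:
- move_to(position, orientation): joint-space move of the TCP to a pose.
- move_straight(position, rotation=None, rate=0.15): straight line of the TCP; rotation=None keeps the orientation; rate is the mean speed in m/s.
- set_joints(angles): joint-space move.
- set_gripper(opening, effort=None): finger opening in m; effort is the grip in N (None keeps the last); returns when the fingers have stopped.
- wait(seconds).
- solve_ik(position, orientation): joint angles nearest the present ones, or None.
- snapshot(name): name is "scene" or "top" or "wrist"; returns the picture (384x512x3 uint8, red, green, blue); there is no depth.
- camera_model(name): a dict with "fx", "fy", "cx", "cy" (pixels), "distortion" ([k1, k2, p1, p2, k3] as OpenCV has them; the pictures are not rectified), "extrinsics" (4x4, takes a point from camera to world coordinates). Camera axes: x right, y up, looking along -z (the intrinsics and any distortion apply to the point x, -y, -z); pixel columns grow to the right and rows downward; lengths in m; the calibration is good to about 2 mm. A picture is of the moment at which its call begins: read the wrist's pose just before it. camera_model takes no time and is no camera call; for the wrist camera it gives the pose at the moment of the call.
A pose or a line that the arm cannot do raises IKError and nothing moves.
- close_job(): hands the job in, once; it reports no verdict.
Trained networks look in the newest picture that a camera, given by its name, has taken for a name from the list of things; names that differ only in an ending like _2 or _b are one class to them, and where a whole thing is asked for, a point or a joint stands for the part that bears it (a point fixed in the world has none). Each returns a list of dicts, best first, with "confidence" (0 to 1); they miss things now and then, are a little off and sometimes report something else, mostly with a low value. They report only what shows in the picture. A call takes as long as a camera call. They do not tell look-alikes from the thing itself.
- masks_of(thing, camera): "mask" (384x512 bool, what is visible of it) and "point" ([row, column] in pixels, amid what is visible of it).
Readings, each from a call of its own:
- read_clock(): time.
- read_joint_positions(): joint angles.
- read_qvel(): joint speeds.
- read_tau(): joint torques, N m.
- read_tcp_pos(): TCP position.
- read_orientation(): TCP orientation.
- read_wrist_force(): force on the tool from outside, world axes, zero at the start.
- read_ft_torque(): the same for the moment, N m.
- read_gripper_width(): finger opening in m.
Only numpy, scipy, OpenCV 4.12 (cv2) and the standard library are available. Lean on these libraries where they do the work, as an engineer would, in place of code of your own. Each camera call takes 0.05 s, during which the arm holds its last target. There are 200 camera calls.

## Task

Set up the two-deck jar carrier for the ball mill: lower the aluminium deck over the four posts of the rack until it sits fully home on the collars, then feel the weight of each closed grinding jar on the green mat. Stand every charged jar (300 g or more) upright on that deck and leave the lighter ones standing upright on the green mat; then close the stack with the white deck, lowered over the four studs until it sits flat on the shoulders of the posts. Leave the other bench things where they are.

Things in the scene. Friction and masses are not known exactly. Their poses are not given: they have to be found in the camera images.
- rack: fixed base, blue plate 230 x 150 x 8 mm (x long) with 4 standoffs at x +-98, y +-58: collar dia 32, top 16 above the bench; steel post dia 18 up to a flat shoulder at 76; brass stud dia 8 up to 94. Origin: centre of underside, on the bench, z up. Rack, mat and the two decks start in any of four places, long side within 10 degrees of world x
- lower_deck: loose aluminium deck 230 x 150 x 6 mm (x long), 400 g, four holes dia 23 at x +-98, y +-58, edge lip 3 thick, top 14 above origin. Black handle bar in the middle: 50 along x, 12 along y, top 40 above origin. Origin: centre of underside (on the bench at start). Either way round fits. Home: underside 16 above the bench on the collars, posts through the holes
- upper_deck: loose white deck 230 x 150 x 6 mm (x long), 300 g, no lip, four holes dia 13 at x +-98, y +-58. Blue handle bar in the middle: 50 along x, 12 along y, top 40 above origin. Origin: centre of underside (on the bench at start). Either way round fits. Home: underside 76 above the bench on the post shoulders, studs through the holes, 12 mm clear over the jars
- mat: fixed green mat 230 x 150 x 2 mm (x long, y short); all jars start standing on it. Origin: centre of its underside, on the bench
- jar1: closed steel grinding jar with red band, upright cylinder dia 46, height 42 mm, smooth; jars look alike. Weighs 120 to 480 g, known only by lifting: 300 g or more is charged; one within 45 g of 300 g may go either way. Origin: centre of underside. 3 or 4 jars are present; an absent one reads None from the start
- jar2: closed steel grinding jar with red band, upright cylinder dia 46, height 42 mm, smooth; jars look alike. Weighs 120 to 480 g, known only by lifting: 300 g or more is charged; one within 45 g of 300 g may go either way. Origin: centre of underside. 3 or 4 jars are present; an absent one reads None from the start
- jar3: closed steel grinding jar with red band, upright cylinder dia 46, height 42 mm, smooth; jars look alike. Weighs 120 to 480 g, known only by lifting: 300 g or more is charged; one within 45 g of 300 g may go either way. Origin: centre of underside. 3 or 4 jars are present; an absent one reads None from the start
- jar4: closed steel grinding jar with red band, upright cylinder dia 46, height 42 mm, smooth; jars look alike. Weighs 120 to 480 g, known only by lifting: 300 g or more is charged; one within 45 g of 300 g may go either way. Origin: centre of underside. 3 or 4 jars are present; an absent one reads None from the start
- reagent: bystander: an amber bottle with a blue cap, loose; leave it alone (origin at its underside)
- seedlings: bystander: a plastic cup of green seedlings, loose; leave it alone (origin at its underside)
- petri: bystander: a closed Petri dish, loose; leave it alone (origin at its underside)
- tipbox: bystander: a blue box of pipette tips, loose; leave it alone (origin at its underside)
- weight: bystander: a small brass balance weight, loose; leave it alone (origin at its underside)
- spatula: bystander: a steel spatula, loose; leave it alone (origin at its underside)
Mind the look-alikes: they are no part of the job. What is shaped like the jar1 but blue or pink is not meant.

How it is judged:
On the way, in this order (a step that is already met when the one before it is completed fails the run):
1. the aluminium deck sits fully home on the four collars of the rack (z of lower_deck in the frame of rack between 0.0125 and 0.0195 m and horizontal distance between lower_deck and rack below 0.007 m and angle between lower_deck's own z axis and vertical below 0.035 rad and angle between the x axis of lower_deck and the x axis of rack, either way round below 0.08 rad), for 0.2 s.
2. the white deck sits flat on the shoulders of the posts, the aluminium deck still home below it (all of step 1 and z of upper_deck in the frame of rack between 0.0725 and 0.0795 m and horizontal distance between upper_deck and rack below 0.007 m and angle between upper_deck's own z axis and vertical below 0.035 rad and angle between the x axis of upper_deck and the x axis of rack, either way round below 0.08 rad), for 0.2 s.
At the end, for the whole second after the job is handed in: Both decks rest home on all four standoffs (height within 3.5 mm, centre within 7 mm, tilt under 2 degrees). Each jar stands upright at rest: on the aluminium deck if 300 g or more, else on the green mat (within 45 g of 300 g either will do) (all of step 2 and linear speed of each of lower_deck, upper_deck, jar1, jar2, jar3, jar4 below 0.02 m/s and angle between each of jar1, jar2, jar3, jar4's own z axis and vertical below 0.1 rad and ((contact force between jar1 and lower_deck above 2.5 N and x of jar1 in the frame of lower_deck between -0.105 and 0.105 m and y of jar1 in the frame of lower_deck between -0.068 and 0.068 m) or (contact force between jar1 and mat between 0.5 and 3.38 N and x of jar1 in the frame of mat between -0.116 and 0.116 m and y of jar1 in the frame of mat between -0.076 and 0.076 m)) and ((contact force between jar2 and lower_deck above 2.5 N and x of jar2 in the frame of lower_deck between -0.105 and 0.105 m and y of jar2 in the frame of lower_deck between -0.068 and 0.068 m) or (contact force between jar2 and mat between 0.5 and 3.38 N and x of jar2 in the frame of mat between -0.116 and 0.116 m and y of jar2 in the frame of mat between -0.076 and 0.076 m)) and ((contact force between jar3 and lower_deck above 2.5 N and x of jar3 in the frame of lower_deck between -0.105 and 0.105 m and y of jar3 in the frame of lower_deck between -0.068 and 0.068 m) or (contact force between jar3 and mat between 0.5 and 3.38 N and x of jar3 in the frame of mat between -0.116 and 0.116 m and y of jar3 in the frame of mat between -0.076 and 0.076 m)) and ((contact force between jar4 and lower_deck above 2.5 N and x of jar4 in the frame of lower_deck between -0.105 and 0.105 m and y of jar4 in the frame of lower_deck between -0.068 and 0.068 m) or (contact force between jar4 and mat between 0.5 and 3.38 N and x of jar4 in the frame of mat between -0.116 and 0.116 m and y of jar4 in the frame of mat between -0.076 and 0.076 m))); the robot touches nothing.
It fails at once if another bench thing is pushed more than 6 cm or knocked over (distance of any of reagent, seedlings, petri, tipbox, weight, spatula from where it was at the start of the episode above 0.06 m or angle between any of reagent, seedlings, petri, tipbox, weight, spatula's own z axis and vertical above 0.7 rad).
Of jar1, jar2, jar3, jar4 only 3 to 4 are there at a start; the rules pass over those that are not, and their reading is None.
At some moment in a run one of jar1, jar2, jar3, jar4, lower_deck, upper_deck may be knocked a few centimetres aside while the robot is not near it.
Once in a run the grip may slacken for a moment while it holds something.
It also fails if it takes over 210 s, if anything falls off the work surface, if the arm or the gripper's body presses on something with over 40 N, if the wrist force passes 120 N, or if a joint passes its speed limit or range.

## Working session

There is one attempt and no reset: what is moved stays moved. The work goes in short steps, each a Python script; the robot and the scene stay as the last script left them, time stands still between calls to the robot, and variables do not carry over. Pictures are saved under pics/ and viewed, about 12 in all and at most 16, crops included, and the job is handed in when it is done.

```bash
mkdir -p pics; ls; python3 - <<'E'
from bench import *
import cv2,numpy as np
print(read_clock(),read_tcp_pos(),read_orientation(),read_gripper_width(),read_wrist_force())
for c in ["scene","top"]:
    im=snapshot(c); cv2.imwrite(f"pics/{c}0.png",im[:,:,::-1]); m=camera_model(c); print(c,m)
E
```

```text
pics
0.0 [0.2023709  0.61708584 0.213617  ] [ 0.69819366  0.11093522  0.69830623 -0.11219357] 0.09229455144014975 [ 0.89508994  0.24705523 -0.98813872]
scene {'fx': 412.7844387650032, 'fy': 412.7844387650032, 'cx': 253.9679785132601, 'cy': 192.74949334545371, 'distortion': array([-0.12454316,  0.        ,  0.        ,  0.        ,  0.        ]), 'extrinsics': array([[-0.52677833, -0.73222073,  0.43169132,  1.13904622],
       [ 0.84995151, -0.4593308 ,  0.2580652 ,  0.41119369],
       [ 0.00932843,  0.50285984,  0.86431763,  1.23204769],
       [ 0.        ,  0.        ,  0.        ,  1.        ]])}
top {'fx': 476.07204267551975, 'fy': 476.07204267551975, 'cx': 255.95054381388456, 'cy': 192.26764685149055, 'distortion': array([-0.19082706,  0.        ,  0.        ,  0.        ,  0.        ]), 'extrinsics': array([[ 0.01738359,  0.99353568, -0.11218143,  0.42146605],
       [-0.99978291,  0.01856171,  0.00946602,  0.05726917],
       [ 0.01148711,  0.11199252,  0.99364265,  1.25517661],
       [ 0.        ,  0.        ,  0.        ,  1.        ]])}
```

View pics/top0.png

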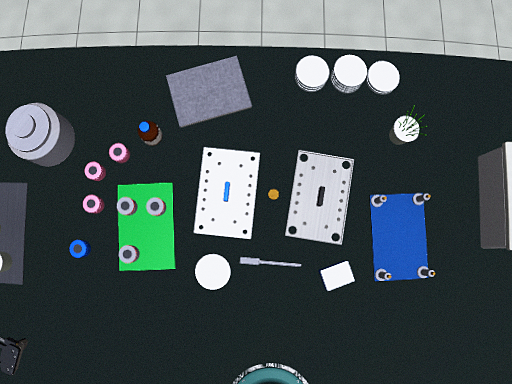

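View pics/scene0.png

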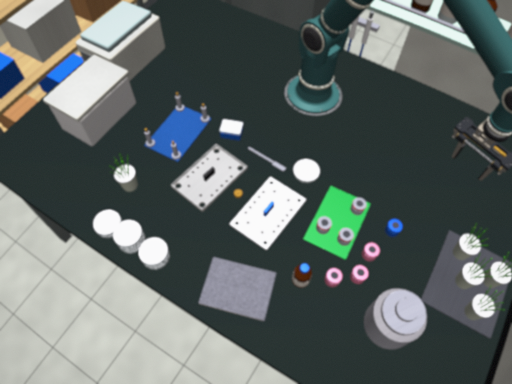

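```bash
cat > h.py <<'E'
from bench import *
import cv2,numpy as np
from scipy.spatial.transform import Rotation as Rn
def quat(a):
    y=np.array([np.cos(a),np.sin(a),0]);x=np.array([0,0,-1.])
    q=Rn.from_matrix(np.stack([x,y,np.cross(x,y)],1)).as_quat(); return q[[3,0,1,2]]
def yaw():
    q=read_orientation(); y=Rn.from_quat([q[1],q[2],q[3],q[0]]).as_matrix()[:,1]; return np.arctan2(y[1],y[0])
def near(a,ref=None):
    ref=yaw() if ref is None else ref
    return a+np.pi*np.round((ref-a)/np.pi)
def K(m): return np.array([[m['fx'],0,m['cx']],[0,m['fy'],m['cy']],[0,0,1.]])
def p2w(m,uv,z):
    n=cv2.undistortPoints(np.array(uv,float).reshape(-1,1,2),K(m),m['distortion'])[:,0]
    E=m['extrinsics']; d=np.c_[n[:,0],-n[:,1],-np.ones(len(n))]@E[:3,:3].T; o=E[:3,3]
    return o+d*((z-o[2])/d[:,2])[:,None]
def w2p(m,P):
    E=m['extrinsics']; c=(np.atleast_2d(P)-E[:3,3])@E[:3,:3]; c=c*[1,-1,-1]
    return cv2.projectPoints(c.reshape(-1,1,3),np.zeros(3),np.zeros(3),K(m),np.array(m['distortion']))[0][:,0]
def snap(c,name=None):
    m=camera_model(c); im=snapshot(c)
    if name: cv2.imwrite(f"pics/{name}.png",im[:,:,::-1])
    return im,m
E
python3 - <<'E'
from h import *
im,m=snap("top")
for n,z in [("rack",.008),("lower_deck",.006),("upper_deck",.006),("mat",.002),("jar1",.042)]:
    for d in masks_of(n,"top"):
        mk=d["mask"]; c,s,a=cv2.minAreaRect(np.argwhere(mk)[:,::-1].astype(np.float32)); 
        box=p2w(m,cv2.boxPoints((c,s,a)),z); print(n,round(d["confidence"],2),d["point"],mk.sum(),p2w(m,[d["point"][::-1]],z).round(3),box.mean(0).round(3),np.linalg.norm(box-np.roll(box,1,0),axis=1).round(3))
        e=box-np.roll(box,1,0); k=np.argmax(np.linalg.norm(e,axis=1)); print("   ang",np.degrees(np.arctan2(e[k,1],e[k,0])).round(1))
print(np.degrees(yaw()))
w=camera_model("wrist");print(w['fx'],w['distortion']); 
q=read_orientation();R=Rn.from_quat([q[1],q[2],q[3],q[0]]).as_matrix()
E=w['extrinsics'];print("cam in tool",(R.T@(E[:3,3]-read_tcp_pos())).round(4),(R.T@E[:3,:3]).round(3))
E
```

```text
rack 0.63 [237.6, 399.2] 4548 [[ 0.448 -0.339  0.008]] [ 0.451 -0.345  0.008] [0.225 0.168 0.229 0.166]
   ang -178.2
lower_deck 0.98 [195.7, 318.4] 4655 [[ 0.556 -0.12   0.006]] [ 0.554 -0.124  0.006] [0.152 0.233 0.155 0.235]
   ang 171.0
upper_deck 0.75 [194.9, 228.4] 4903 [[0.554 0.118 0.006]] [0.56  0.122 0.006] [0.151 0.238 0.154 0.238]
   ang -5.7
mat 0.58 [229.1, 146.1] 3790 [[0.459 0.335 0.002]] [0.467 0.338 0.002] [0.232 0.15  0.23  0.148]
   ang 2.4
mat 0.48 [135.7, 401.7] 615 [[ 0.727 -0.353  0.002]] [ 0.742 -0.364  0.002] [0.071 0.088 0.072 0.088]
   ang 151.6
jar1 0.82 [245.9, 77.7] 318 [[0.409 0.507 0.042]] [0.403 0.502 0.042] [0.044 0.058 0.044 0.058]
   ang -88.1
jar1 0.81 [204.6, 92.7] 304 [[0.518 0.471 0.042]] [0.519 0.47  0.042] [0.059 0.043 0.059 0.043]
   ang -106.5
jar1 0.75 [152.7, 120.4] 238 [[0.656 0.403 0.042]] [0.656 0.408 0.042] [0.049 0.041 0.049 0.041]
   ang -132.9
jar1 0.74 [251.7, 129.9] 289 [[0.399 0.366 0.042]] [0.394 0.37  0.042] [0.044 0.05  0.043 0.05 ]
   ang -88.3
jar1 0.73 [206.6, 126.8] 291 [[0.515 0.379 0.042]] [0.518 0.379 0.042] [0.044 0.053 0.044 0.053]
   ang -88.9
jar1 0.6 [169.0, 93.7] 278 [[0.612 0.474 0.042]] [0.606 0.468 0.042] [0.045 0.052 0.045 0.052]
   ang -89.4
jar1 0.53 [205.0, 157.2] 320 [[0.521 0.299 0.042]] [0.516 0.303 0.042] [0.047 0.05  0.046 0.05 ]
   ang -88.9
71.84469263064936
304.4977583295347 [-0.07054741  0.          0.          0.          0.        ]
cam in tool [-0.1699 -0.0007 -0.0747] [[ 0.     0.266 -0.964]
 [ 1.    -0.     0.   ]
 [ 0.    -0.964 -0.266]]
```

```bash
python3 - <<'E'
from h import *
r=np.radians
P=dict(low=([.555,-.122,.22],-9),rack=([.447,-.342,.308],1.8),up=([.558,.12,.22],-5.7))
for n in ["up","low","rack"]:
    p,a=P[n]
    try: move_to(p,quat(r(a+90)))
    except IKError as e: print(n,e); continue
    wait(.3); im,m=snap("wrist","w_"+n); np.save(f"E_{n}.npy",m['extrinsics']); print(n,read_tcp_pos(),np.degrees(yaw()),read_joint_positions().round(2),read_clock())
cv2.imwrite("pics/w_pair.png",np.hstack([cv2.imread("pics/w_low.png")[:,56:456],cv2.imread("pics/w_rack.png")[:,56:456]]))
E
```

```text
up [0.5579469  0.12030735 0.21998167] 84.32765071404927 [-0.53  0.33  0.32  1.81 -0.12  1.02  1.31] 2.9417
low [ 0.55519298 -0.12106695  0.21994845] 81.09020408287891 [-0.2   0.33  0.44  1.83 -0.16  1.02  1.72] 4.25
rack [ 0.44742531 -0.34131151  0.3076711 ] 91.87331982651571 [ 0.15  0.25  0.54  1.74 -0.13  1.19  2.33] 5.6167
```

View pics/w_pair.png

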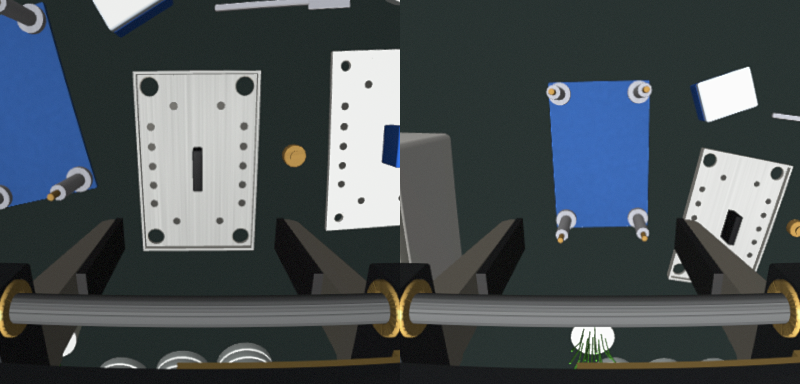

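```bash
cat >> h.py <<'E'
MODEL=np.array([[x,y] for x in(-.098,.098) for y in(-.058,.058)])
def fit(W,ang0):
    """rigid 2D fit of 4 world points to hole pattern"""
    from scipy.optimize import least_squares
    c0=W.mean(0); R=lambda a:np.array([[np.cos(a),-np.sin(a)],[np.sin(a),np.cos(a)]])
    M=MODEL@R(ang0).T; idx=[np.argmin(np.linalg.norm(W-c0-m,axis=1)) for m in M]; W=W[idx]
    s=least_squares(lambda p:((MODEL@R(p[2]).T+p[:2])-W).ravel(),[*c0,ang0]).x
    res=W-(MODEL@R(s[2]).T+s[:2]); return s,np.abs(res).max(),idx
def blobs(mask,lo,hi):
    n,_,st,c=cv2.connectedComponentsWithStats(mask.astype(np.uint8),connectivity=4)
    return [(c[i],st[i]) for i in range(1,n) if lo<=st[i,4]<=hi]
def holes(im,m,c,a,z,up=False):
    """dark holes near predicted positions"""
    R=np.array([[np.cos(a),-np.sin(a)],[np.sin(a),np.cos(a)]]); g=im.max(2)
    px=w2p(m,np.c_[MODEL@R.T+c,np.full(4,z)]); out=[]
    for u,v in px:
        w=14; x0,y0=int(u)-w,int(v)-w; pat=g[max(y0,0):y0+2*w,max(x0,0):x0+2*w]
        b=[q for q in blobs(pat<110,12,400) if q[1][0]>0 and q[1][1]>0 and q[1][0]+q[1][2]<pat.shape[1] and q[1][1]+q[1][3]<pat.shape[0]]
        if not b: out.append([np.nan]*2+[0]); continue
        q=max(b,key=lambda q:q[1][4]); wgt=np.clip(150-pat.astype(float),0,None)*1.0
        out.append([q[0][0]+max(x0,0),q[0][1]+max(y0,0),q[1][4]])
    return np.array(out)
def studs(im,m,c,a):
    R=np.array([[np.cos(a),-np.sin(a)],[np.sin(a),np.cos(a)]]); I=im.astype(int)
    br=(I[...,0]-I[...,2]>40)&(I[...,0]>90); px=w2p(m,np.c_[MODEL@R.T+c,np.full(4,.087)]); out=[]
    for u,v in px:
        b=[q for q in blobs(br,6,120) if np.hypot(*(q[0]-[u,v]))<18]
        if not b: out.append([np.nan]*2+[0]); continue
        q=max(b,key=lambda q:q[1][4]); out.append([*q[0],q[1][4]])
    return np.array(out)
E
python3 - <<'E'
from h import *
m=camera_model("wrist")
for n,c,a,z in [("low",[.555,-.122],-9,.005),("up",[.559,.121],-5.7,.005),("rack",[.447,-.342],1.8,.088)]:
    im=cv2.imread(f"pics/w_{n}.png")[:,:,::-1]; m['extrinsics']=np.load(f"E_{n}.npy"); a=np.radians(a)
    for it in range(2):
        h=studs(im,m,c,a) if n=="rack" else holes(im,m,c,a,z)
        ok=~np.isnan(h[:,0]); 
        if ok.sum()<4: print(n,h); break
        W=p2w(m,h[:,:2],z)[:,:2]; s,e,_=fit(W,a); c,a=s[:2],s[2]
    else:
        print(n,s.round(4),np.degrees(s[2]).round(2),"maxres",e.round(4),h.round(1).tolist())
        d=np.linalg.norm(W[0]-W[2]),np.linalg.norm(W[0]-W[1]); print(np.round(d,4))
    v=im[:,:,::-1].copy()
    for u in h: 
        if u[2]: cv2.circle(v,(int(round(u[0])),int(round(u[1]))),9,(0,0,255),1)
    cv2.imwrite(f"pics/d_{n}.png",v)
cv2.imwrite("pics/d_all.png",np.hstack([cv2.imread(f"pics/d_{n}.png")[30:270,130:390] for n in("low","up","rack")]))
E
```

```text
low [ 0.5549 -0.1241 -0.1488] -8.53 maxres 0.0002 [[204.8, 86.3, 269.0], [300.4, 85.7, 266.0], [211.6, 235.8, 180.0], [296.0, 235.4, 175.0]]
[0.1957 0.1158]
up [ 0.5629  0.1217 -0.0882] -5.05 maxres 0.0004 [[208.9, 90.7, 75.0], [304.3, 89.5, 75.0], [215.8, 239.1, 46.0], [300.0, 238.1, 41.0]]
[0.1956 0.1158]
rack [ 0.4523 -0.3404  0.057 ] 3.26 maxres 0.0003 [[207.1, 91.2, 36.0], [302.0, 88.9, 36.0], [216.1, 238.6, 36.0], [299.8, 236.7, 43.0]]
[0.1965 0.1166]
```

View pics/d_all.png

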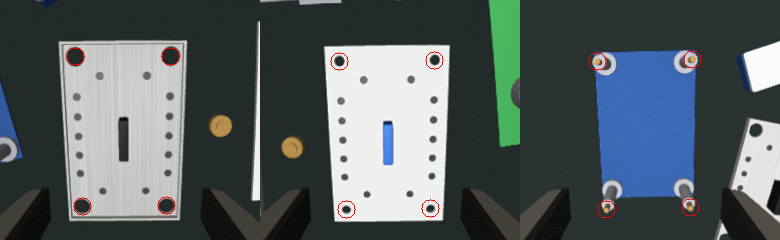

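```bash
cat >> h.py <<'E'
def pick_deck(c,a,zt=.012,zd=0.0):
    Q=quat(near(a+np.pi/2)); set_gripper(.05,20)
    move_to([*c,.12],Q); move_straight([*c,zd+zt],rate=.08); set_gripper(0,60); wait(.2)
    print("width",read_gripper_width()); f0=read_wrist_force()
    move_straight([*c,zd+zt+.06],rate=.08); wait(.3); print("dF",(read_wrist_force()-f0).round(2),read_gripper_width())
def lower(p,zs,lim=10):
    """step down, stop on force"""
    wait(.3); f0=read_wrist_force()
    for z in zs:
        move_straight([*p,z],rate=.04); wait(.1); f=read_wrist_force()-f0
        if f[2]>lim or np.hypot(*f[:2])>lim: print("contact at",z,read_tcp_pos(),f.round(1)); return False
    print("down",read_tcp_pos(),f.round(1)); return True
E
python3 - <<'E'
from h import *
c=[.5549,-.1241];a=-.1488
pick_deck(c,a); move_straight([*c,.22],rate=.15)
r=[.4523,-.3404]; ar=.057
move_to([*r,.22],quat(near(ar+np.pi/2))); wait(.4)
im,m=snap("wrist","held1"); print(read_tcp_pos(),read_clock())
z=.22-.012+.005
h=holes(im,m,r,ar,z); print(h.round(1)); 
if not np.isnan(h).any(): s,e,_=fit(p2w(m,h[:,:2],z)[:,:2],ar); print(s.round(4),e)
E
```

```text
width 0.011800829041691704
dF [ 1.86 -1.15 -6.12] 0.011711985796154569
[ 0.4525757  -0.3400334   0.22001157] 13.6417
[[nan nan  0.]
 [nan nan  0.]
 [nan nan  0.]
 [nan nan  0.]]
```

View pics/held1.png

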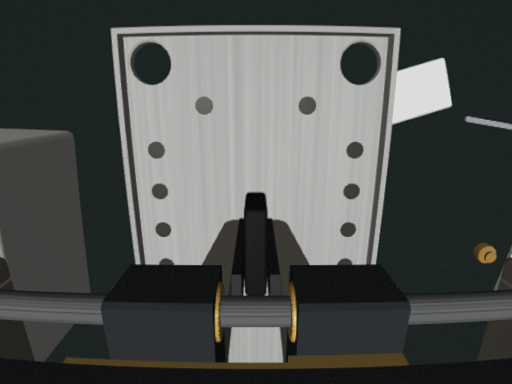

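```bash
python3 - <<'E'
from h import *
im,m=snap("wrist"); g=im.max(2)
b=[q for q in blobs(g[30:100,125:390]<110,500,3000) if q[1][2]<60]
uv=np.array([q[0]+[125,30] for q in b]); 
for z in(.210,.213): 
    W=p2w(m,uv,z)[:,:2]; d=W[0]-W[1]; print(W.round(4),np.linalg.norm(d).round(4))
    mid=W.mean(0); ang=np.arctan2(d[1],d[0])-np.pi/2; ang=(ang+np.pi/2)%np.pi-np.pi/2
    print("centre",mid+.098*np.array([np.cos(ang),np.sin(ang)]),ang)
r=[.4523,-.3404]; ar=.057; print(read_wrist_force(),read_ft_torque().round(3))
E
```

```text
[[ 0.3576 -0.4052]
 [ 0.3508 -0.2878]] 0.1175
centre [ 0.45204158 -0.340881  ] 0.05758666301682691
[[ 0.3579 -0.4042]
 [ 0.3513 -0.2888]] 0.1156
centre [ 0.45243504 -0.34085599] 0.05758666301682691
[-0.41602622 -0.22712558 -3.30078802] [-0.027 -0.028 -0.028]
```

```bash
python3 - <<'E'
from h import *
r=[.4523,-.3402]
move_straight([*r,.125],rate=.15)
ok=lower(r,[.11,.1,.09,.08,.07,.06,.05,.04,.034,.031,.029,.0275],8)
print(ok,read_gripper_width(),read_clock())
E
```

```text
down [ 0.45259552 -0.34042078  0.02809614] [-1.2  1.3  8. ]
True 0.011429278891875035 20.35
```

```bash
python3 - <<'E'
from h import *
r=[.4523,-.3404]
set_gripper(.04,20); wait(.2); move_straight([*r,.308],rate=.2); wait(.3)
im,m=snap("wrist","w_home1"); s=studs(im,m,r,.057); print(s.round(1)); print(fit(p2w(m,s[:,:2],.088)[:,:2],.057)[:2])
# deck outline at z top of lip .030
R=np.array([[np.cos(.057),-np.sin(.057)],[np.sin(.057),np.cos(.057)]])
C=np.array([[x,y] for x,y in((-.115,-.075),(.115,-.075),(.115,.075),(-.115,.075))])@R.T+r
v=im[:,:,::-1].copy(); cv2.polylines(v,[np.round(w2p(m,np.c_[C,np.full(4,.030)])*16).astype(int).reshape(-1,1,2)],True,(0,0,255),1,shift=4); home1=v[60:270,130:390]
# look over mat
move_to([.45,.335,.22],quat(near(np.pi/2))); wait(.3); im,m=snap("wrist","w_mat"); np.save("E_mat.npy",m['extrinsics']); print(read_clock())
for d in masks_of("jar1","wrist"):
    mk=d["mask"]; print(d["confidence"],d["point"],mk.sum(),p2w(m,[d["point"][::-1]],.042).round(3))
cv2.imwrite("pics/v2.png",np.hstack([cv2.resize(home1,None,fx=1.2,fy=1.2),im[:252,40:512,::-1]]))
E
```

```text
[[208.4  86.2  34. ]
 [303.6  86.4  33. ]
 [  nan   nan   0. ]
 [  nan   nan   0. ]]Traceback (most recent call last):
  File "<stdin>", line 4, in <module>
  File "h.py", line 30, in fit
    s=least_squares(lambda p:((MODEL@R(p[2]).T+p[:2])-W).ravel(),[*c0,ang0]).x
      ~~~~~~~~~~~~~^^^^^^^^^^^^^^^^^^^^^^^^^^^^^^^^^^^^^^^^^^^^^^^^^^^^^^^^^
    return func(*args, **kwargs)
    raise ValueError("Initial guess is outside of provided bounds")
ValueError: Initial guess is outside of provided bounds
```

```bash
python3 - <<'E'
from h import *
r=[.4523,-.3404]
im,m=snap("wrist","w_home1")
R=np.array([[np.cos(.057),-np.sin(.057)],[np.sin(.057),np.cos(.057)]])
C=np.array([[x,y] for x,y in((-.115,-.075),(.115,-.075),(.115,.075),(-.115,.075))])@R.T+r
v=im[:,:,::-1].copy(); cv2.polylines(v,[np.round(w2p(m,np.c_[C,np.full(4,.030)])*16).astype(int).reshape(-1,1,2)],True,(0,0,255),1,shift=4); home1=v[60:270,130:390]
# look over mat
move_to([.45,.335,.22],quat(near(np.pi/2))); wait(.3); im,m=snap("wrist","w_mat"); np.save("E_mat.npy",m['extrinsics']); print(read_clock())
for d in masks_of("jar1","wrist"):
    mk=d["mask"]; print(d["confidence"],d["point"],mk.sum(),p2w(m,[d["point"][::-1]],.042).round(3))
cv2.imwrite("pics/v2.png",np.hstack([cv2.resize(home1,(312,252)),im[:252,40:512,::-1]]))
E
```

```text
25.85
0.96 [134.9, 399.3] 1700 [[0.407 0.5   0.042]]
0.8 [224.8, 367.2] 1373 [[0.518 0.472 0.042]]
0.72 [214.3, 286.3] 830 [[0.503 0.372 0.042]]
0.67 [332.4, 310.7] 130 [[0.679 0.411 0.042]]
0.6 [222.8, 236.6] 1172 [[0.515 0.311 0.042]]
0.54 [262.7, 352.1] 43 [[0.57  0.458 0.042]]
```

View pics/v2.png

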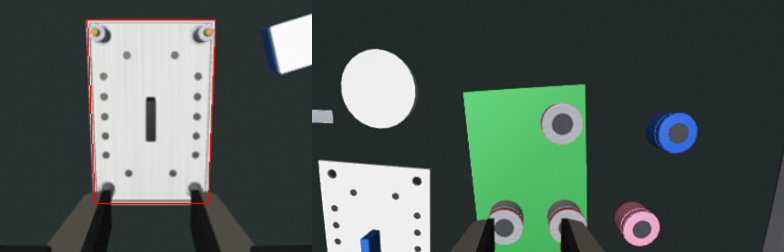

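```bash
cat >> h.py <<'E'
def jars(im,m,region):
    """lid centres (z=.042) of grey lids whose world xy lies in region"""
    I=im.astype(int); g=(I.min(2)>120)&(I.max(2)-I.min(2)<28); out=[]
    cs,_=cv2.findContours(cv2.morphologyEx(g.astype(np.uint8),cv2.MORPH_OPEN,np.ones((3,3))),cv2.RETR_EXTERNAL,cv2.CHAIN_APPROX_NONE)
    for c in cs:
        if cv2.contourArea(c)<250: continue
        h=cv2.convexHull(c); w=p2w(m,h[:,0].astype(float),.042)[:,:2].astype(np.float32)
        (x,y),r=cv2.minEnclosingCircle(w)
        if region[0]<x<region[1] and region[2]<y<region[3] and r<.04:
            A=np.c_[2*w,np.ones(len(w))]; s=np.linalg.lstsq(A,(w**2).sum(1),rcond=None)[0]
            out.append((*np.round(s[:2],4),round(float(np.sqrt(s[2]+s[0]**2+s[1]**2)),4),round(r,4)))
    return out
E
python3 - <<'E'
from h import *
move_to([.56,.325,.25],quat(near(np.pi/2))); wait(.3); im,m=snap("wrist","w_mat2"); np.save("E_mat.npy",m['extrinsics'])
print(jars(im,m,(.3,.65,.24,.46)),read_clock())
E
```

```text
[(np.float64(0.5202), np.float64(0.305), 0.0226, 0.023), (np.float64(0.5197), np.float64(0.3834), 0.0225, 0.023), (np.float64(0.3954), np.float64(0.3727), 0.0226, 0.023)] 26.7833
```

View pics/w_mat2.png

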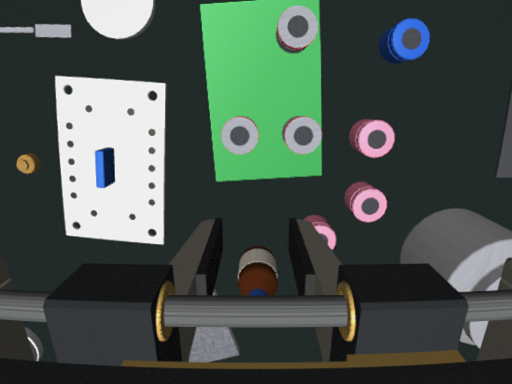

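```bash
cat >> h.py <<'E'
def fz(n=8):
    wait(.3); o=[]
    for _ in range(n): o.append(read_wrist_force()); wait(.04)
    return np.mean(o,0)
def weigh(c,a):
    """pick jar on mat and lift 25 mm; returns mass in g"""
    Q=quat(near(a)); set_gripper(.06,20); move_to([*c,.12],Q); move_straight([*c,.035],rate=.15); f0=fz()
    move_straight([*c,.011],rate=.06); set_gripper(0,45); wait(.15); w=read_gripper_width()
    move_straight([*c,.035],rate=.05); f1=fz(); print("width",w,read_gripper_width(),"dF",(f1-f0).round(2)); return -(f1-f0)[2]/9.81*1e3
E
python3 - <<'E'
from h import *
print(weigh([.5202,.305],np.pi/2),read_clock(),read_joint_positions().round(2))
E
```

```text
width 0.045107855425251794 0.045174550534457056 dF [-0.27  0.26 -3.09]
314.48515625329065 31.5583 [-0.58  0.62 -0.01  1.83  0.01  0.69  0.98]
```

```bash
cat >> h.py <<'E'
RC=np.array([.4523,-.3404]); RA=.057
RR=np.array([[np.cos(RA),-np.sin(RA)],[np.sin(RA),np.cos(RA)]])
def to_deck(slot,jaw):
    """held jar to a slot on the lower deck (deck frame); jaw 'x' or 'y'"""
    c=RC+RR@np.array(slot); p=read_tcp_pos(); move_straight([p[0],p[1],.17],rate=.2)
    Q=quat(near(RA+(np.pi/2 if jaw=='y' else 0)))
    move_to([*c,.17],Q); print("width",read_gripper_width()); move_straight([*c,.05],rate=.12); ok=lower(c,[.04,.035,.032,.031,.030],6)
    set_gripper(.062,20); wait(.15); move_straight([*c,.17],rate=.2); return ok
E
python3 - <<'E'
from h import *
f=np.array([read_wrist_force() for _ in range(1)]); o=[]
for _ in range(20): o.append(read_wrist_force()); wait(.02)
print(np.mean(o,0),np.std(o,0))
to_deck([.057,0],'y'); f0=fz(); print(f0,read_clock())
E
```

```text
[ 0.00590029  0.14339991 -3.45841847] [0.66437773 0.54549811 0.49042254]
width 0.04568542932733523
contact at 0.03 [ 0.50944785 -0.33729092  0.03128944] [-3.   1.5 12.6]
[-0.37589303  0.33440855  0.17883769] 40.4583
```

```bash
sed -i 's/def fz(n=8)/def fz(n=20)/' h.py; python3 - <<'E'
from h import *
move_to([.56,.325,.25],quat(near(np.pi/2))); wait(.3); im,m=snap("wrist")
J=jars(im,m,(.3,.65,.24,.46)); print(J)
B=max(J,key=lambda j:j[0])[:2]
if B[0]>.49: print(weigh(B,np.pi/2),read_clock())
E
```

```text
[(np.float64(0.5199), np.float64(0.3835), 0.0225, 0.023), (np.float64(0.3955), np.float64(0.3727), 0.0226, 0.0231)]
width 0.04519022215082438 0.04542642713565056 dF [ 0.06  0.13 -4.28]
436.7120131234087 48.7583
```

```bash
python3 - <<'E'
from h import *
to_deck([-.057,0],'y'); im,m=snap("wrist","deckview"); print(read_clock())
move_to([.56,.325,.25],quat(near(np.pi/2))); wait(.3); im,m=snap("wrist")
J=jars(im,m,(.3,.65,.24,.46)); print(J)
if len(J)==1:
    # jaw along x if reachable
    print(weigh(J[0][:2],0),np.degrees(yaw()),read_clock(),read_joint_positions().round(2))
E
```

```text
width 0.04533518761490958
contact at 0.03 [ 0.39557848 -0.34380476  0.03125227] [-2.   3.1 17.4]
57.0583
[(np.float64(0.3955), np.float64(0.3727), 0.0226, 0.0231)]
width 0.045115476497078394 0.04512123628277688 dF [ 0.02  0.32 -3.16]
321.97460643983885 0.00423170233596778 66.2083 [-1.3   0.62  0.62  2.01 -0.56  0.68 -0.32]
```

View pics/deckview.png

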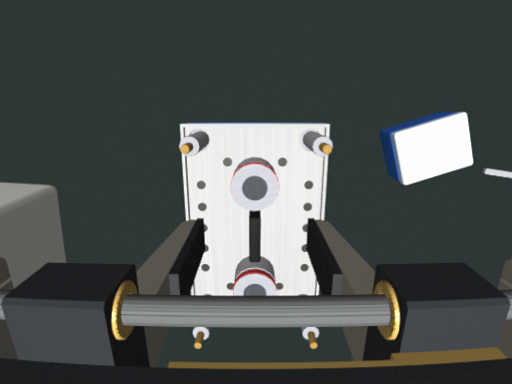

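```bash
python3 - <<'E'
from h import *
c=RC+RR@[0,.042]
for k in(0,np.pi,-np.pi): print(k,solve_ik([*c,.03],quat(RA+k)))
to_deck([0,.042],'x'); print(read_clock())
move_to([.40,-.338,.36],quat(near(RA+np.pi/2,np.pi/2))); wait(.3); im,m=snap("wrist","deck3"); print(read_clock())
im,m=snap("top","top2")
E
```

```text
0 [ 0.06094138  0.61740217  0.59390007  2.02198263 -0.55322839  0.66436168
  1.07377062]
3.141592653589793 [-0.30807946  0.94762611  1.18687459  2.04143451 -1.10102433  1.00542592
 -1.61506263]
-3.141592653589793 [-0.30807946  0.94762611  1.18687459  2.04143451 -1.10102433  1.00542592
 -1.61506263]
width 0.04502137064630037
contact at 0.03 [ 0.4500734  -0.29860275  0.03117319] [-2.1  4.5 16.1]
74.2417
75.7167
```

View pics/deck3.png

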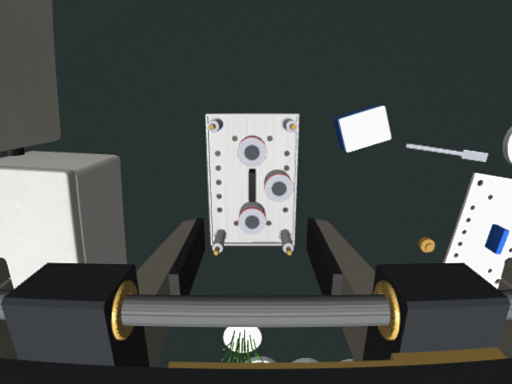

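```bash
python3 - <<'E'
from h import *
a=-.0882; c=np.array([.5629,.1217])
move_to([.558,.12,.22],quat(near(a+np.pi/2,np.pi/2))); wait(.3); im,m=snap("wrist","w_up2")
h=holes(im,m,c,a,.005); s,e,_=fit(p2w(m,h[:,:2],.005)[:,:2],a); print(s.round(4),e)
c,a=s[:2],s[2]
if e<.002:
    pick_deck(c,a); move_straight([*c,.25],rate=.15)
    move_to([*RC,.25],quat(near(RA+np.pi/2,np.pi/2))); wait(.4)
    im,m=snap("wrist","held2"); g=im.max(2)
    b=[q for q in blobs(g[20:110,115:400]<110,150,3000) if q[1][2]<60 and 0<q[1][0] and 0<q[1][1]]
    for q in b: print(q[0]+[115,20],q[1][4])
    print(read_tcp_pos(),read_gripper_width(),read_clock())
E
```

```text
Traceback (most recent call last):
  File "h.py", line 30, in fit
    s=least_squares(lambda p:((MODEL@R(p[2]).T+p[:2])-W).ravel(),[*c0,ang0]).x
      ~~~~~~~~~~~~~^^^^^^^^^^^^^^^^^^^^^^^^^^^^^^^^^^^^^^^^^^^^^^^^^^^^^^^^^
ValueError: Initial guess is outside of provided bounds
```

Some hole was not found; perhaps the deck was knocked.

View pics/w_up2.png

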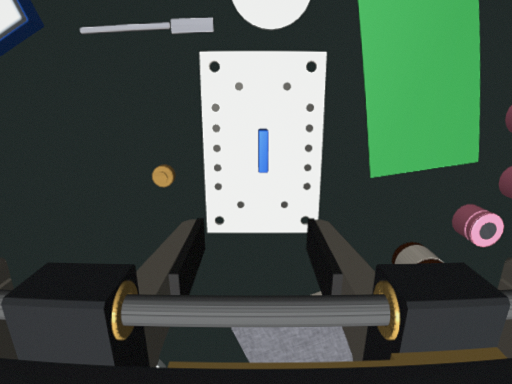

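```bash
python3 - <<'E'
from h import *
m=camera_model("wrist"); s,e,_=fit(p2w(m,[[214,66],[311,66],[219,220],[305,220]],.005)[:,:2],-.1); print(s,e)
set_gripper(.09); move_to([s[0]+.01,s[1],.22],quat(near(s[2]+np.pi/2,np.pi/2))); wait(.3); im,m=snap("wrist","w_up3")
for _ in range(2):
    h=holes(im,m,s[:2],s[2],.005); s,e,_=fit(p2w(m,h[:,:2],.005)[:,:2],s[2])
print(s.round(4),e,h.round(1).tolist())
c,a=s[:2],s[2]
if e<.002:
    pick_deck(c,a); move_straight([*c,.25],rate=.15)
    move_to([*RC,.25],quat(near(RA+np.pi/2,np.pi/2))); wait(.4)
    im,m=snap("wrist","held2"); g=im.max(2)
    b=[q for q in blobs(g[20:110,115:400]<110,150,3000) if q[1][2]<60 and 0<q[1][0] and 0<q[1][1]]
    for q in b: print(q[0]+[115,20],q[1][4])
    print(read_tcp_pos(),read_gripper_width(),read_clock())
E
```

```text
[ 0.53612994  0.12972788 -0.08701414] 0.00022048624677345474
[ 0.5361  0.1294 -0.0889] 0.0003063460505848825 [[207.4, 77.0, 79.0], [303.6, 77.0, 78.0], [212.7, 228.4, 45.0], [297.7, 228.4, 43.0]]
width 0.011882095229706525
dF [ 0.51  0.59 -2.99] 0.011701353145910543
[150.30516432  63.42253521] 426
[360.02797203  63.38461538] 429
[307.01086957 103.80434783] 184
[203.75568182 103.97727273] 176
[ 0.45241729 -0.34022821  0.25000478] 0.011515113067456657 87.4333
```

View pics/held2.png

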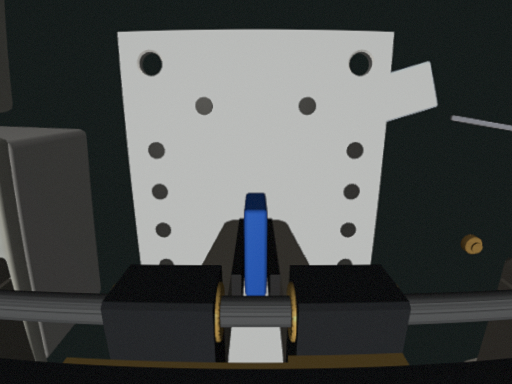

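```bash
python3 - <<'E'
from h import *
m=camera_model("wrist"); W=p2w(m,[[150.305,63.42],[360.03,63.38]],.243)[:,:2]; d=W[0]-W[1]; ang=(np.arctan2(d[1],d[0]))%np.pi-np.pi/2
mid=W.mean(0)+.098*np.array([np.cos(ang),np.sin(ang)]); print(mid,ang,np.linalg.norm(d))
p=RC+[0,.0003]
move_straight([*p,.125],rate=.1)
print(lower(p,[.112,.107,.104,.101,.098,.095,.092,.090,.089,.088],6),read_gripper_width(),read_clock())
E
```

```text
[ 0.45257397 -0.34103865] 0.05740938039726151 0.11568998761277388
down [ 0.45238902 -0.34021783  0.08805981] [0.2 0.3 0.7]
True 0.01119345895910906 92.8833
```

```bash
python3 - <<'E'
from h import *
p=RC+[0,.0003]
print(lower(p,[.0875,.087,.0865,.086],5))
set_gripper(.04,20); wait(.3); move_straight([*p,.18],rate=.1); move_straight([*p,.36],rate=.25)
move_to([.46,-.335,.36],quat(near(RA+np.pi/2,np.pi/2))); wait(.3)
im,m=snap("wrist"); v=im[:,:,::-1].copy()
C=np.array([[x,y] for x,y in((-.115,-.075),(.115,-.075),(.115,.075),(-.115,.075))])@RR.T+RC
cv2.polylines(v,[np.round(w2p(m,np.c_[C,np.full(4,.082)])*16).astype(int).reshape(-1,1,2)],True,(0,0,255),1,shift=4)
h=holes(im,m,RC,RA,.08); print(h.round(1)); s=studs(im,m,RC,RA); print(s.round(1),w2p(m,np.c_[MODEL@RR.T+RC,np.full(4,.09)]).round(1))
cv2.imwrite("pics/fin.png",cv2.resize(v[30:290,110:400],None,fx=2.2,fy=2.2))
move_to([.45,.1,.35],quat(np.pi/2)); wait(.3); im,m=snap("scene"); print(read_clock())
cv2.imwrite("pics/fin2.png",cv2.resize(im[70:200,110:300,::-1],None,fx=4,fy=4,interpolation=cv2.INTER_CUBIC))
E
```

```text
contact at 0.0875 [ 0.45238974 -0.34020105  0.08803029] [-1.1  3.5  9.6]
False
[[nan nan  0.]
 [nan nan  0.]
 [nan nan  0.]
 [nan nan  0.]]
[[210.3  82.3  26. ]
 [294.5  82.5  28. ]
 [214.8 216.4  22. ]
 [290.4 215.8  19. ]] [[210.4  82.5]
 [294.4  82.4]
 [215.1 216.3]
 [290.4 216.3]]
98.9083
```

View pics/fin.png

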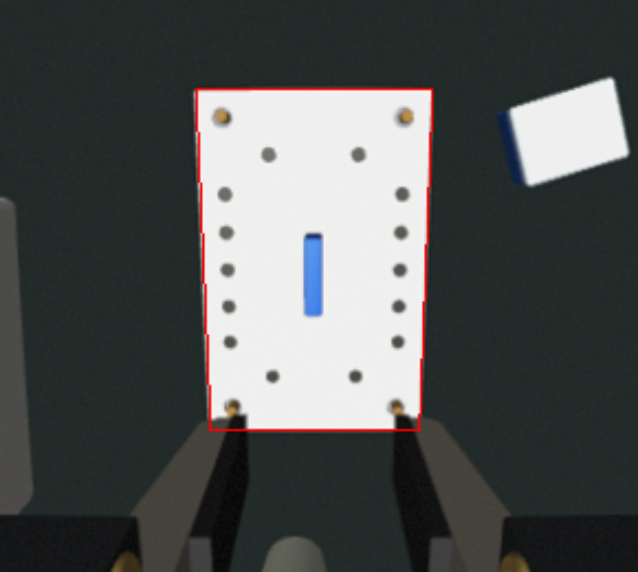

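View pics/fin2.png

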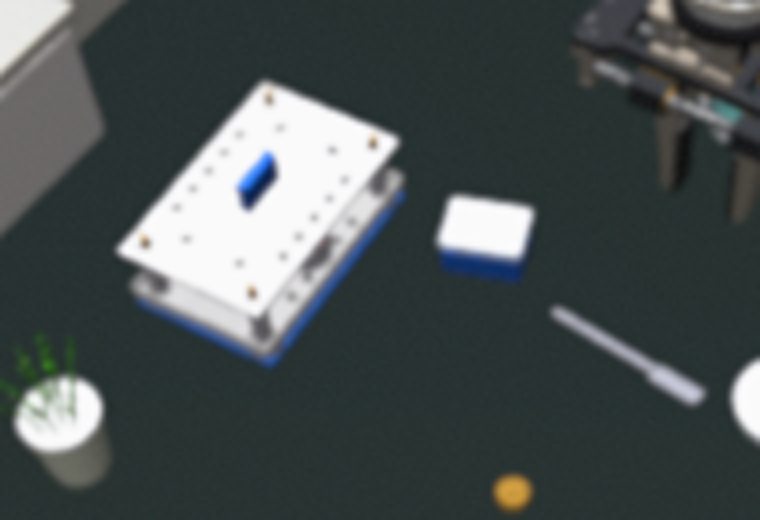

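```bash
python3 -c "
from h import *
print(close_job(),read_clock())"
```

```text
the job is handed in; nothing more can be done
the job is handed in; nothing more can be done
```

The carrier is set up and the job is handed in, with about 99 s on the robot's clock. No verdict came back.

- **Aluminium deck:** it went over the four posts and seated on the collars. The height and contact force at the end matched the home position.
- **Jars:** three were present on the mat. I weighed them at about 314 g, 437 g and 322 g. All three stood upright on the aluminium deck in the last picture before I closed the stack. The mat is now empty.
- **White deck:** it had been knocked about 3 cm aside during the run, so I measured it again before picking it up. It seated on the shoulders with contact at the expected height.

**Last checks:** the final pictures show all four studs through the white deck. Its outline matches the expected home position, the stack looks level, and the bench things in view are standing. The automatic hole finder returned nothing on the finished stack because the studs fill the holes, so I relied on the stud positions, which fit within about half a pixel.

**Uncertain:** the 314 g and 322 g readings carry about 15–20 g of noise and are close to 300 g. Within that noise they fall in the range where either place is allowed.

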